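# Right a toppled tube rack and load it into the empty lane

### The job

One of the small tube racks has toppled onto its broad side. Stand it up on the bench and let go of it; then take it again, set it lengthwise in the empty loading lane and push it gently home against the lane's stop block, and leave it standing there upright. Leave the rack in the other lane, the tip box and the bottle where they are.

Things in the scene. Friction and masses are not known exactly. Their poses are not given: they have to be found in the camera images.
- rack: The toppled rack: white block 34 mm (own x) by 56 mm (own y, length) by 64 mm high (own z), with three fixed capped tubes in a row along y, caps 16 mm across, tops 90 mm above the underside. Origin: centre of the underside; own z points to the caps. At the start it lies on a broad side, own x up, caps pointing to the right (-y) or right and away from the robot, origin 17 mm up. About 160 g
- lane: The empty loading lane: channel fixed to the bench: base 170 mm (x) by 74 mm (y), floor 8 mm above the bench; two side rails 40 mm apart, tops 22 mm above the bench; black stop block across its +x end, face at x = 65 mm, top 48 mm high; -x end open. Origin: centre of the underside; x runs along the channel to the stop
- lane_home (a point): Point on the floor of the empty lane, on its centre line, 28 mm before the stop's face: where the origin of the rack lies when it is home. Axes as the lane's
- lane_full: The other lane, same make, size and axes as the empty one, with a rack already standing in it
- rack_full: The rack already standing in the occupied lane (leave alone): same make and size as the toppled one. Origin: centre of the underside
- tipbox: Closed pipette-tip box (leave alone), 85 x 120 x 58 mm high, grey with a white lid. Origin: centre of the underside
- bottle: Closed white bottle with a black cap (leave alone), 60 mm across, 140 mm tall, standing. Origin: centre of the underside

How it is judged:
By the outcome, as a careful person would: the job done as asked, in the order asked, and still so for the second after the job is handed in, with the robot touching nothing.
It also fails if it takes over 67 s, if anything falls off the work surface, if the arm or the gripper's body presses on something with over 40 N, if the wrist force passes 120 N, or if a joint passes its speed limit or range.

### The arm

A 6-joint arm with a two-finger parallel gripper is mounted at the origin on the work surface. World frame = base frame: x ahead of the robot, y to its left, z up, the work surface at z = 0. Lengths are in mm, angles in degrees, forces in N, time in s.
With the tool pointing down it reaches from about 375 to 925 mm from the base axis. Payload 5.7 kg.
Tool frame: the origin (TCP) lies midway between the tips of the shut fingers; the grasp point (between the pads) lies 19 mm behind it; z points along the fingers, y is the line along which they close (so a half turn about z gives the same grasp; the last joint's range is limited). The gripper opens to 85 mm and grips with 20 to 120 N. Pads are 22 mm wide; open, the fingers measure 114 mm over their backs; the gripper's body (76 mm by 85 mm) begins 54 mm behind the grasp point. The pads swing forward as they close: fully open they stand 13 mm farther back than shut.
Start: joints at [-83.256, 20.558, 86.54, -0, 72.909, -6.595], TCP at [138.409, -583.786, 231.267] pointing down, gripper open.
Joint ranges: [-170.27, 170.27], [-57.76, 135], [12.27, 136.19], [-55.21, 235.2], [11.17, 155.16], [-170.74, 170.74]. Speed limits (degrees/s): [136.94, 136.94, 180, 180, 180, 180].

### API

Orientations are given as a 3x3 rotation matrix whose columns are the frame's x, y, z axes.
In Python, from station import arm, camera, camera_info gives the robot as it stands.
- The arm moves only by the tool drive_tool, never from a script. Its argument "deltas" is one flat list of numbers, 7 for each row, row after row: the shift along the world's x, y, z normalised to -1 to 1, where 1 is 25 mm, then the turn, a rotation vector about the world's x, y, z normalised to -1 to 1, where 1 is 8 degrees, then the opening, from 0 (shut) to 1 (fully open). In form: [tx, ty, tz, ax, ay, az, hand, tx, ty, tz, ax, ay, az, hand, ...]. A call has exactly 8 rows; each row shifts and turns the commanded pose from where the row before left it; what a row does not reach is not made up. A row lasts 1/10 s, in which the tool goes at most 50 mm and 8.59 degrees, less where a joint would pass 70% of its speed; a pose out of reach is approached as far as the arm can. A call with a number of a shift or a turn outside -1 to 1 is refused whole. A call with a gripper value outside its range is refused whole. The fingers move at their own pace and stop on an object; "newtons" is the grip in N (left out, the last holds). Time passes only in rows, so rows that do not move let the fingers close, or fill a call up. It gives the time, the measured TCP pose, the force, the opening and the grip force at its end, in the units of the state.
- arm.read_state(): the state, without advancing time (a new reading comes with each control period).
- camera(name): name is "side" or "top"; returns the picture (400x640x3 uint8, blue, green, red); there is no depth.
- camera_info(name): a dict with "mtx" (3x3 intrinsics, pixels), "eye" and "rotation" of the camera in the world. Camera axes: x right, y down, z forward; pixel columns grow to the right and rows downward; lengths in mm; the calibration is good to about 2 mm. A picture is of the moment at which its call begins. camera_info takes no time and is no camera call.
- arm.job_done(): hands the job in; it is judged then, once.
The state is a dict: "t": time; "qpos": joint angles; "qd": joint speeds; "tau": joint torques, N m; "eef_pos": TCP position; "orientation": TCP orientation; "contact_force": force on the tool from outside, world axes, zero at the start; "moment": the same for the moment, N m; "gripper_width": finger opening in mm; "finger_force": force on a finger pad.
Only numpy, scipy, OpenCV 4.12 (cv2) and the standard library are available. Lean on these libraries where they do the work, as an engineer would, in place of code of your own. Each camera call takes 0.05 s, during which the arm holds its last target. There are 200 camera calls.

## Working session

There is one attempt and no reset: what is moved stays moved. The work goes in short steps, Python scripts to look and compute and a tool call to move; the robot and the scene stay as the last step left them, time stands still between calls to the robot, and variables do not carry over. Pictures are saved under pics/ and viewed, at most 10 in all, crops included, and the job is handed in when it is done.

Besides the shell and the picture viewer there is one more tool, called after ">>>" as name(argument=value, ...) on one line, values as JSON. drive_tool: Moves the arm, as the interface text tells. Scaled input: -1 to 1 covers 25 mm each way for a shift and 8 degrees each way for a turn. Its arguments: {"type":"object","properties":{"deltas":{"type":"array"},"newtons":{"type":"number"}},"required":["deltas"]}

```bash
ls; mkdir -p pics; python3 - <<'E'
from station import arm,camera,camera_info
import cv2
for n in("side","top"):
    cv2.imwrite(f"pics/{n}0.png",camera(n)); print(n,camera_info(n))
print(arm.read_state())
E
```

```text
pics
side {'mtx': array([[365.97082493,   0.        , 318.45290484],
       [  0.        , 365.97082493, 203.80184374],
       [  0.        ,   0.        ,   1.        ]]), 'eye': array([ 384.03843911, -667.97101285,  506.6036269 ]), 'rotation': array([[ 0.94135768, -0.18460303,  0.28243129],
       [-0.33738188, -0.50412536,  0.79500383],
       [-0.00437934, -0.84367016, -0.536844  ]])}
top {'mtx': array([[514.12120732,   0.        , 313.31272465],
       [  0.        , 514.12120732, 193.23834306],
       [  0.        ,   0.        ,   1.        ]]), 'eye': array([ 408.23978474,   -2.61056039, 1318.87035041]), 'rotation': array([[-0.02802467, -0.98461551,  0.17247292],
       [-0.99959851,  0.02688333, -0.00895024],
       [ 0.0041759 , -0.1726545 , -0.9849736 ]])}
{'t': 0.1, 'qpos': array([-8.32550557e+01,  2.05943593e+01,  8.65931041e+01, -1.42435801e-03,
        7.29112284e+01, -6.59449736e+00]), 'qd': array([ 0.02714187, -0.07590719, -0.14276155,  0.07282495, -0.03678785,
        0.02336832]), 'tau': array([ 1.14900422e-04, -5.28652954e+01, -2.79350334e+01, -1.02967581e-04,
        5.11329359e-03,  2.04941233e-05]), 'eef_pos': array([ 138.34321194, -583.18181909,  230.52983413]), 'orientation': array([[ 9.73018609e-01,  2.30726540e-01, -2.25904442e-04],
       [ 2.30726585e-01, -9.73017125e-01,  1.70778302e-03],
       [ 1.74221977e-04, -1.71382682e-03, -9.99998516e-01]]), 'contact_force': array([0.14979203, 0.19388795, 0.14320224]), 'moment': array([ 0.00782066, -0.01255857,  0.02764912]), 'finger_force': 0.0, 'gripper_width': 85.47309888900958}
```

View pics/top0.png

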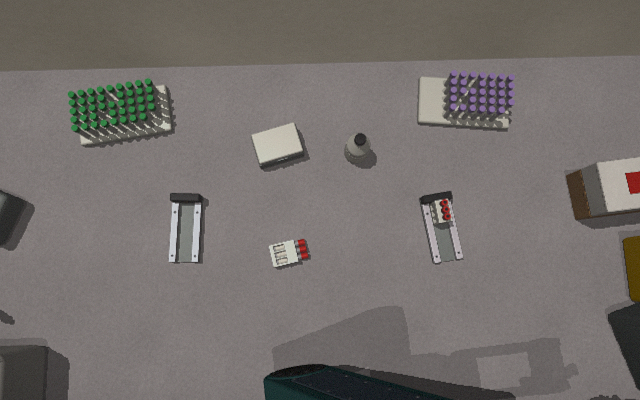

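View pics/side0.png

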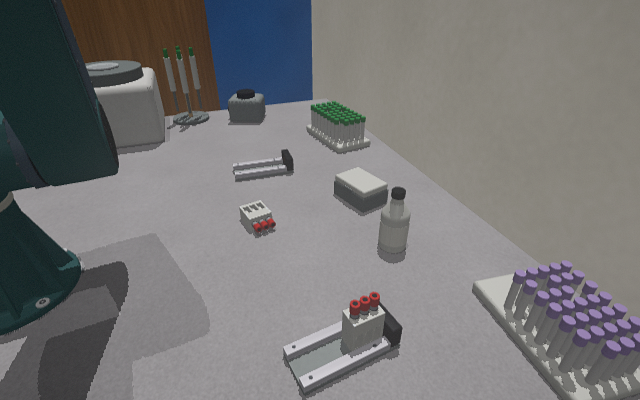

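The top view shows the toppled rack at about (287,253), with its red caps to the right at (302,249). The empty lane is at about (186,228), with its stop at the top (+x) end. In the side view the rack is at (257,216) and the empty lane at (262,165).

```bash
cat > h.py <<'E'
import numpy as np,cv2
from station import arm,camera,camera_info
def ray(n,px,z):
    c=camera_info(n);px=np.atleast_2d(px).astype(float)
    d=(np.c_[px,np.ones(len(px))]@np.linalg.inv(c["mtx"]).T)@c["rotation"].T
    return (c["eye"]+d*((z-c["eye"][2])/d[:,2])[:,None])[:,:2]
def proj(n,P):
    c=camera_info(n);p=(np.atleast_2d(P)-c["eye"])@c["rotation"]@c["mtx"].T
    return p[:,:2]/p[:,2:]
E
python3 - <<'E'
from h import *
im=cv2.imread("pics/top0.png");i=im.astype(int)
def crop(x,y,w,h,s): return cv2.resize(im[y:y+h,x:x+w],None,fx=s,fy=s,interpolation=cv2.INTER_NEAREST)
a=crop(262,230,56,48,7);b=crop(160,185,56,85,7)
o=np.zeros((595,800,3),np.uint8);o[:336,:392]=a;o[:595,400:792]=b
cv2.imwrite("pics/c0.png",o)
roi=np.zeros(im.shape[:2],bool);roi[232:275,262:316]=1
red=(i[...,2]>i[...,1]+50)&roi
wh=(i.min(2)>165)&roi
for nm,m,z in(("red",red,17),("white",wh,34)):
    cs,_=cv2.findContours(m.astype(np.uint8),0,1);k=max(cs,key=cv2.contourArea)
    ys,xs=np.nonzero(m);r=cv2.minAreaRect(np.c_[xs,ys].astype(np.float32));bp=cv2.boxPoints(r)
    print(nm,m.sum(),r,ray("top",[r[0]],z),ray("top",bp,z).round(1).tolist())
roi[:]=0;roi[185:270,160:215]=1
n,l,st,c=cv2.connectedComponentsWithStats(((i.min(2)>165)&roi).astype(np.uint8))
for k in range(1,n):
    if st[k,4]<60: continue
    ys,xs=np.nonzero(l==k);r=cv2.minAreaRect(np.c_[xs,ys].astype(np.float32))
    print("rail",st[k,4],r,ray("top",cv2.boxPoints(r),22).round(1).tolist(),ray("top",[r[0]],22))
ys,xs=np.nonzero((i.max(2)<60)&roi);r=cv2.minAreaRect(np.c_[xs,ys].astype(np.float32))
print("stop",len(xs),r,ray("top",cv2.boxPoints(r),48).round(1).tolist())
E
```

```text
red 118 ((302.5, 248.5000457763672), (19.160314559936523, 6.5484619140625), 75.96376037597656) [[495.44661199  16.79830173]] [[517.3, 30.2], [520.8, 14.0], [473.8, 3.5], [470.2, 19.6]]
white 398 ((283.0967102050781, 253.03607177734375), (22.102296829223633, 25.251585006713867), 76.75948333740234) [[484.4127542   65.03282825]] [[504.9, 101.6], [517.6, 40.1], [464.0, 28.6], [451.5, 89.8]]
rail 354 ((173.18093872070312, 232.1050567626953), (6.237829208374023, 58.19894027709961), 3.5763344764709473) [[473.4, 353.0], [620.3, 346.8], [618.8, 330.9], [472.0, 337.4]] [[545.40272    342.04627488]]
rail 346 ((195.75076293945312, 232.98614501953125), (6.2681121826171875, 56.357540130615234), 3.1798300743103027) [[471.8, 296.0], [614.0, 289.9], [612.7, 274.0], [470.5, 280.4]] [[541.60066762 285.1165466 ]]
stop 273 ((186.0, 227.5), (69.0, 32.0), 90.0) [[641.2, 345.0], [639.0, 264.8], [467.3, 263.2], [469.4, 341.5]]
```

View pics/c0.png

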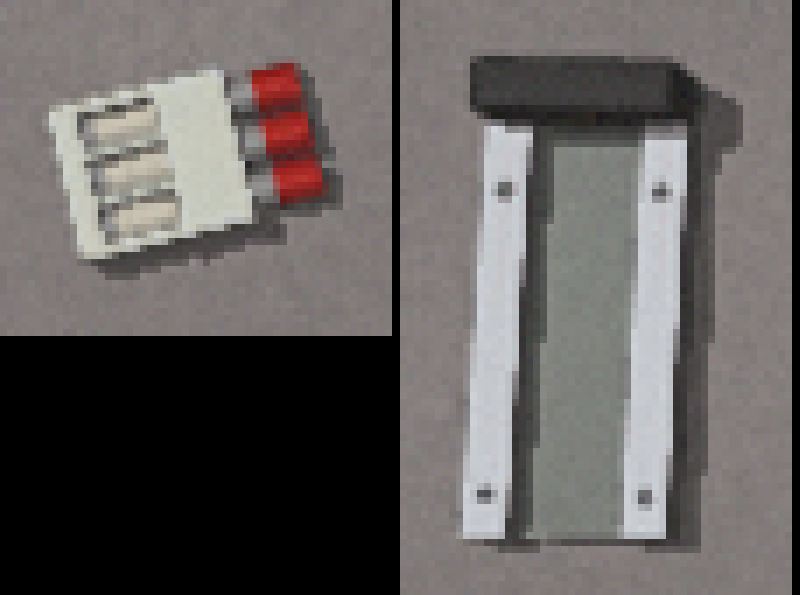

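The left crop shows the rack's top face with corners at about (50,108), (220,70), (253,220) and (83,252), and three caps to the right. The right crop shows the lane's rails running from (462..666,538) up to the stop face at v≈120.

```bash
python3 - <<'E'
from h import *
a=np.array([(50,107),(222,70),(253,220),(81,254)])/7.+[262,230]-.5
p=ray("top",a,34);print("rack top",p.round(1).tolist(),"centre",p.mean(0))
for k in range(4):print(np.linalg.norm(p[k]-p[k-3]).round(1),end=" ")
u=(p[1]+p[2]-p[0]-p[3]);v=p[1]+p[0]-p[2]-p[3]
print("zdir",np.degrees(np.arctan2(u[1],u[0])),"len dir",np.degrees(np.arctan2(v[1],v[0])))
z=u/np.linalg.norm(u);print("under origin",p.mean(0)-32*z)
i=cv2.imread("pics/top0.png").astype(int)
m=(i[...,2]>i[...,1]+50);m[:232]=0;m[275:]=0;m[:,:262]=0;m[:,316:]=0
ys,xs=np.nonzero(m);print("caps mean@21",ray("top",[(xs.mean(),ys.mean())],21))
b=lambda q:(np.array(q)-[400,0])/7.+[160,185]-.5
q=ray("top",b([(462,538),(666,538),(483,125),(688,125)]),22);print("lane",q.round(1).tolist())
e0=(q[0]+q[1])/2;e1=(q[2]+q[3])/2;d=e1-e0;print("end centres",e0,e1,np.linalg.norm(d),"yaw",np.degrees(np.arctan2(d[1],d[0])))
d/=np.linalg.norm(d);print("home",e0+(85+37)*d)
s=camera_info("side")
side=cv2.imread("pics/side0.png")
o=np.zeros((600,800,3),np.uint8)
o[:,:400]=cv2.resize(side[190:250,235:285],(400,480),interpolation=0).repeat(1,0)[:480].tolist()+[[[0]*3]*400]*120 if 0 else 0
c=[]
for n,P in(("rackctr",(p.mean(0)[0],p.mean(0)[1],34)),):print(n,proj("side",P))
# side-view check of caps and lane
i=side.astype(int);m=(i[...,2]>i[...,1]+50);m[:210]=0;m[240:]=0;m[:,:240]=0;m[:,285:]=0
ys,xs=np.nonzero(m);print("side caps@19",ray("side",[(xs.mean(),ys.mean())],19))
cv2.imwrite("pics/s0.png",cv2.resize(side[140:240,225:300],(600,800)[::1],interpolation=0)[:600])
E
```

```text
rack top [[505.9, 100.7], [517.3, 39.2], [463.9, 29.3], [453.7, 90.4]] centre [485.21534273  64.89424954]
62.6 54.3 61.9 53.2 zdir -79.95678680086895 len dir 10.79218933959695
under origin [479.63483449  96.40389771]
caps mean@21 [[495.20356712  16.86598659]]
lane [[472.4, 352.7], [470.4, 279.9], [621.6, 348.1], [619.6, 273.5]]
end centres [471.38319007 316.31785416] [620.58736139 310.83939345] 149.30471616613593 yaw -2.1028348243939754
home [593.30103278 311.84128956]
rackctr [[255.00842562 208.28192697]]
side caps@19 [[493.76376257  18.73374251]]
```

>>> drive_tool(deltas=[0.446, 0.743, 0, 0, 0, 0.454, 1, 0.446, 0.743, 0, 0, 0, 0.454, 1, 0.446, 0.743, 0, 0, 0, 0.454, 1, 0.446, 0.743, 0, 0, 0, 0.454, 1, 0.446, 0.743, 0, 0, 0, 0.454, 1, 0.446, 0.743, 0, 0, 0, 0.454, 1, 0.446, 0.743, 0, 0, 0, 0.454, 1, 0.446, 0.743, 0, 0, 0, 0.454, 1])

```text
t: 0.9
eef_pos: [227.9, -434.1, 230.9]
orientation: [[0.737, 0.676, -0.0], [0.676, -0.737, 0.001], [0.0, -0.001, -1.0]]
contact_force: [-0.0, -0.4, -0.3]
gripper_width: 85.6
finger_force: 0.0
```

>>> drive_tool(deltas=[0.446, 0.743, 0, 0, 0, 0.454, 1, 0.446, 0.743, 0, 0, 0, 0.454, 1, 0.446, 0.743, 0, 0, 0, 0.454, 1, 0.446, 0.743, 0, 0, 0, 0.454, 1, 0.446, 0.743, 0, 0, 0, 0.454, 1, 0.446, 0.743, 0, 0, 0, 0.454, 1, 0.446, 0.743, 0, 0, 0, 0.454, 1, 0.446, 0.743, 0, 0, 0, 0.454, 1])

```text
t: 1.7
eef_pos: [317.0, -285.5, 231.0]
orientation: [[0.316, 0.949, -0.0], [0.949, -0.316, 0.001], [0.0, -0.001, -1.0]]
contact_force: [0.2, -0.5, -0.5]
gripper_width: 85.4
finger_force: 0.0
```

>>> drive_tool(deltas=[0.446, 0.743, 0, 0, 0, 0.454, 1, 0.446, 0.743, 0, 0, 0, 0.454, 1, 0.446, 0.743, 0, 0, 0, 0.454, 1, 0.446, 0.743, 0, 0, 0, 0.454, 1, 0.446, 0.743, 0, 0, 0, 0.454, 1, 0.446, 0.743, 0, 0, 0, 0.454, 1, 0.446, 0.743, 0, 0, 0, 0.454, 1, 0.446, 0.743, 0, 0, 0, 0.454, 1])

```text
t: 2.5
eef_pos: [406.1, -137.0, 231.0]
orientation: [[-0.185, 0.983, -0.001], [0.983, 0.185, 0.0], [0.0, -0.001, -1.0]]
contact_force: [-0.2, 0.2, -0.2]
gripper_width: 85.3
finger_force: 0.0
```

>>> drive_tool(deltas=[0.446, 0.743, -0.795, 0.691, 0.128, 0, 1, 0.446, 0.743, -0.795, 0.691, 0.128, 0, 1, 0.446, 0.743, -0.795, 0.691, 0.128, 0, 1, 0.446, 0.743, -0.795, 0.691, 0.128, 0, 1, 0.446, 0.743, -0.795, 0.691, 0.128, 0, 1, 0.446, 0.743, -0.795, 0.691, 0.128, 0, 1, 0.446, 0.743, -0.795, 0.691, 0.128, 0, 1, 0.446, 0.743, -0.795, 0.691, 0.128, 0, 1])

```text
t: 3.3
eef_pos: [496.0, 10.9, 71.4]
orientation: [[-0.129, 0.983, -0.128], [0.693, 0.182, 0.697], [0.709, 0.001, -0.705]]
contact_force: [0.2, 0.4, -0.7]
gripper_width: 85.6
finger_force: 0.0
```

```bash
python3 - <<'E'
from h import *
s=arm.read_state();print(s["eef_pos"],s["orientation"].round(3).tolist(),s["qpos"].round(1))
t=camera("top");d=camera("side")
o=np.hstack([cv2.resize(t[205:295,240:330],(400,400)),cv2.resize(d[130:260,180:310],(400,400))])
cv2.imwrite("pics/p1.png",o)
E
```

```text
[496.00358744  10.88977201  71.37539907] [[-0.129, 0.983, -0.128], [0.693, 0.182, 0.697], [0.709, 0.001, -0.705]] [-31.2  40.   98.8  32.9  77.3 -59.8]
```

View pics/p1.png

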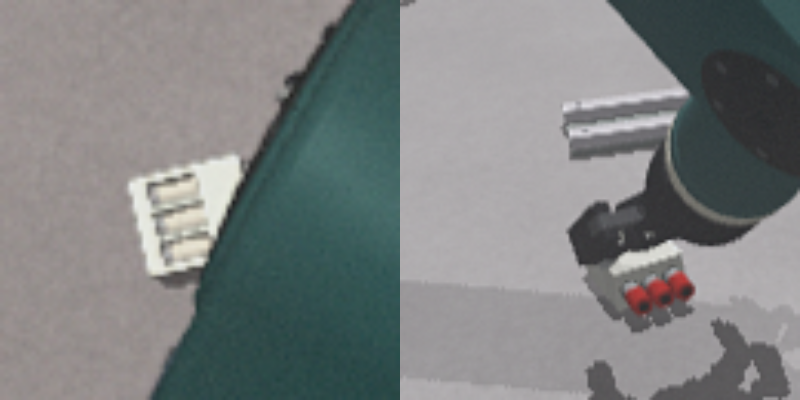

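The rack lies untouched, and the tilted open gripper straddles it from the cap side. Next I descend along the tool axis and close.

>>> drive_tool(deltas=[-0.06, 0.312, -0.314, 0, 0, 0, 1, -0.06, 0.312, -0.314, 0, 0, 0, 1, -0.06, 0.312, -0.314, 0, 0, 0, 1, -0.06, 0.312, -0.314, 0, 0, 0, 1, -0.06, 0.312, -0.314, 0, 0, 0, 1, -0.06, 0.312, -0.314, 0, 0, 0, 1, -0.06, 0.312, -0.314, 0, 0, 0, 1, -0.06, 0.312, -0.314, 0, 0, 0, 1])

```text
t: 4.2
eef_pos: [483.1, 73.7, 8.9]
orientation: [[-0.129, 0.983, -0.129], [0.696, 0.182, 0.695], [0.707, 0.0, -0.707]]
contact_force: [1.5, 0.2, 0.7]
gripper_width: 85.5
finger_force: 0.0
```

>>> drive_tool(deltas=[0, 0, 0, 0, 0, 0, 0.8, 0, 0, 0, 0, 0, 0, 0.7, 0, 0, 0, 0, 0, 0, 0.5, 0, 0, 0, 0, 0, 0, 0.5, 0, 0, 0, 0, 0, 0, 0.5, 0, 0, 0, 0, 0, 0, 0.5, 0, 0, 0, 0, 0, 0, 0.5, 0, 0, 0, 0, 0, 0, 0.5], newtons=50)

```text
t: 5.0
eef_pos: [483.6, 72.6, 9.7]
orientation: [[-0.129, 0.983, -0.128], [0.696, 0.182, 0.695], [0.706, 0.001, -0.708]]
contact_force: [-0.2, -3.6, 4.6]
gripper_width: 55.5
finger_force: 53.2
```

>>> drive_tool(deltas=[0, 0, 0.4, 0, 0, 0, 0.5, 0, 0, 0.6, 0, 0, 0, 0.5, 0, 0, 0.6, -0.492, -0.091, 0, 0.5, 0, 0, 0.6, -0.615, -0.114, 0, 0.5, 0, 0, 0.6, -0.615, -0.114, 0, 0.5, 0, 0, 0.6, -0.615, -0.114, 0, 0.5, 0, 0, 0, -0.615, -0.114, 0, 0.5, 0, 0, 0, -0.615, -0.114, 0, 0.5], newtons=50)

```text
t: 5.8
eef_pos: [483.4, 73.1, 96.5]
orientation: [[-0.176, 0.983, -0.047], [0.946, 0.182, 0.267], [0.271, 0.003, -0.963]]
contact_force: [-1.8, -0.0, -0.6]
gripper_width: 55.2
finger_force: 52.8
```

>>> drive_tool(deltas=[0, 0, 0, -0.922, -0.171, 0, 0.5, 0, 0, 0, -0.922, -0.171, 0, 0.5, 0, 0, 0, -0.922, -0.171, 0, 0.5, 0, 0, 0, -0.922, -0.171, 0, 0.5, 0, 0, 0, -0.922, -0.171, 0, 0.5, 0, 0, 0, -0.922, -0.171, 0, 0.5, 0, 0, 0, -0.922, -0.171, 0, 0.5, 0, 0, 0, -0.922, -0.171, 0, 0.5])

```text
t: 6.6
eef_pos: [483.6, 73.9, 96.4]
orientation: [[-0.127, 0.983, 0.131], [0.704, 0.182, -0.687], [-0.699, 0.005, -0.715]]
contact_force: [-0.3, -0.7, -2.1]
gripper_width: 55.9
finger_force: 52.9
```

```bash
python3 - <<'E'
from h import *
s=arm.read_state();print(s["eef_pos"],s["orientation"].round(3).tolist(),s["qpos"].round(1),s["gripper_width"],s["contact_force"],s["moment"])
t=camera("top");d=camera("side")
o=np.hstack([cv2.resize(t[205:295,240:330],(400,400)),cv2.resize(d[130:260,180:310],(400,400))])
cv2.imwrite("pics/p2.png",o)
E
```

```text
[483.62270638  73.86139771  96.42696566] [[-0.127, 0.983, 0.131], [0.704, 0.182, -0.687], [-0.699, 0.005, -0.715]] [ 29.9  34.9 105.2 -46.2  66.3  49. ] 55.86504122577124 [-0.29129521 -0.6835725  -2.1012555 ] [0.46339787 0.14601619 0.00047568]
```

View pics/p2.png

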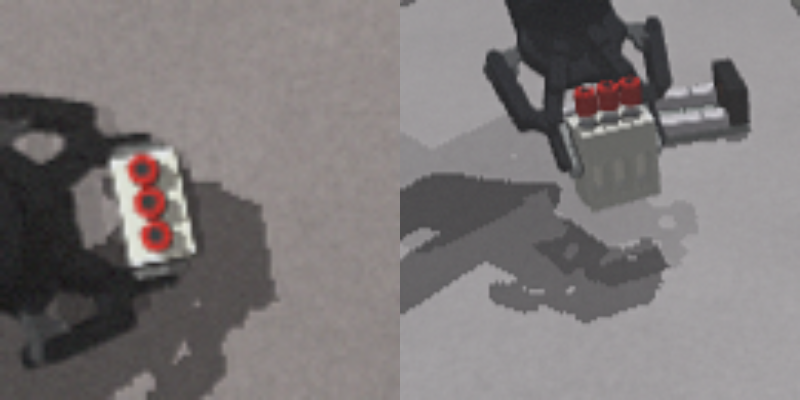

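The rack is upright in the grip, with its caps at about (150,200) in the left panel. Next I align its yaw to the lane and lower it.

>>> drive_tool(deltas=[0, 0, -0.34, 0, 0, -0.225, 0.5, 0, 0, -0.34, 0, 0, -0.225, 0.5, 0, 0, -0.34, 0, 0, -0.225, 0.5, 0, 0, -0.34, 0, 0, -0.225, 0.5, 0, 0, -0.34, 0, 0, -0.225, 0.5, 0, 0, -0.34, 0, 0, -0.225, 0.5, 0, 0, -0.34, 0, 0, -0.225, 0.5, 0, 0, 0, 0, 0, 0, 0.5])

```text
t: 7.5
eef_pos: [483.4, 72.8, 33.7]
orientation: [[0.027, 0.999, -0.027], [0.718, -0.039, -0.695], [-0.695, -0.001, -0.719]]
contact_force: [-0.2, 0.9, -0.5]
gripper_width: 55.1
finger_force: 53.0
```

```bash
python3 - <<'E'
from h import *
s=arm.read_state();print(s["eef_pos"],s["orientation"].round(3).tolist(),s["contact_force"])
t=camera("top");d=camera("side")
o=np.hstack([cv2.resize(t[225:285,250:310],(400,400)),cv2.resize(d[165:245,220:300],(400,400))])
cv2.imwrite("pics/p3.png",o)
E
```

```text
[483.39884682  72.81425595  33.68172906] [[0.027, 0.999, -0.027], [0.718, -0.039, -0.695], [-0.695, -0.001, -0.719]] [-0.20968101  0.88645968 -0.53253335]
```

View pics/p3.png

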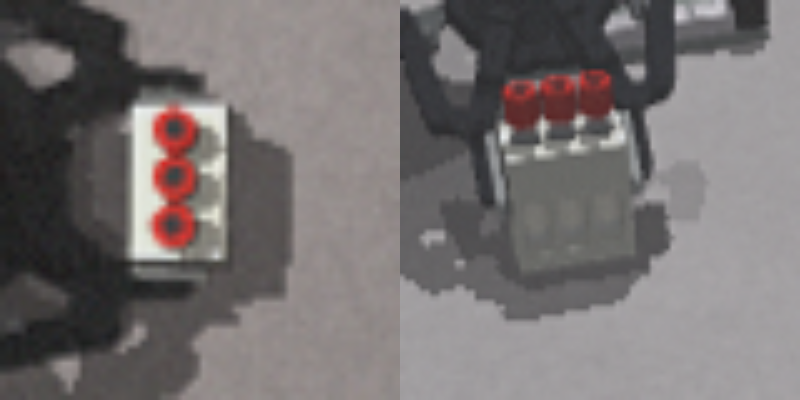

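The rack is upright and just above the bench, aligned with world x. I'll creep down to contact.

>>> drive_tool(deltas=[0, 0, -0.12, 0, 0, 0, 0.5, 0, 0, -0.06, 0, 0, 0, 0.5, 0, 0, -0.04, 0, 0, 0, 0.5, 0, 0, -0.04, 0, 0, 0, 0.5, 0, 0, -0.04, 0, 0, 0, 0.5, 0, 0, -0.04, 0, 0, 0, 0.5, 0, 0, 0, 0, 0, 0, 0.5, 0, 0, 0, 0, 0, 0, 0.5])

```text
t: 8.4
eef_pos: [483.2, 73.0, 26.5]
orientation: [[0.026, 0.999, -0.025], [0.718, -0.037, -0.695], [-0.695, -0.0, -0.719]]
contact_force: [-0.2, 0.5, -0.9]
gripper_width: 55.3
finger_force: 53.0
```

>>> drive_tool(deltas=[0, 0, -0.04, 0, 0, 0, 0.5, 0, 0, -0.03, 0, 0, 0, 0.5, 0, 0, -0.03, 0, 0, 0, 0.5, 0, 0, 0, 0, 0, 0, 0.5, 0, 0, 0, 0, 0, 0, 0.5, 0, 0, 0, 0, 0, 0, 0.5, 0, 0, 0, 0, 0, 0, 0.5, 0, 0, 0, 0, 0, 0, 0.5])

```text
t: 9.2
eef_pos: [483.3, 73.1, 24.7]
orientation: [[0.027, 0.999, -0.025], [0.718, -0.037, -0.696], [-0.696, 0.0, -0.718]]
contact_force: [-2.0, 3.6, 5.6]
gripper_width: 55.2
finger_force: 53.6
```

>>> drive_tool(deltas=[0, 0, -0.04, 0, 0, 0, 0.5, 0, 0, 0, 0, 0, 0, 0.5, 0, 0, 0, 0, 0, 0, 0.66, 0, 0, 0, 0, 0, 0, 0.7, 0, 0, 0, 0, 0, 0, 0.75, 0, 0, 0, 0, 0, 0, 0.85, 0, 0, 0, 0, 0, 0, 1, 0, 0, 0, 0, 0, 0, 1])

```text
t: 10.0
eef_pos: [483.2, 72.9, 22.9]
orientation: [[0.026, 0.999, -0.026], [0.718, -0.037, -0.695], [-0.695, -0.0, -0.719]]
contact_force: [0.4, 0.1, 0.3]
gripper_width: 85.6
finger_force: 0.0
```

>>> drive_tool(deltas=[0.01, 0.3, 0.31, 0, 0, 0, 1, 0.01, 0.3, 0.31, 0, 0, 0, 1, 0.01, 0.4, 0.41, 0, 0, 0, 1, 0.01, 0.4, 0.41, 0, 0, 0, 1, 0.01, 0.6, 0.62, 0, 0, 0, 1, 0.01, 0.6, 0.62, 0, 0, 0, 1, 0.01, 0.8, 0.8, 0, 0, 0, 1, 0.01, 0.8, 0.8, 0, 0, 0, 1])

```text
t: 10.8
eef_pos: [485.0, 179.6, 131.6]
orientation: [[0.026, 0.999, -0.025], [0.719, -0.036, -0.694], [-0.695, 0.0, -0.719]]
contact_force: [0.8, -0.3, -0.3]
gripper_width: 85.4
finger_force: 0.0
```

>>> drive_tool(deltas=[0, -0.3, 0.8, 0.76, 0, 0, 1, 0, -0.3, 0.8, 0.76, 0, 0, 1, 0, 0, 0.8, 0.76, 0, 0, 1, 0, 0, 0, 0.76, 0, 0, 1, 0, 0, 0, 0.76, 0, 0, 1, 0, 0, 0, 0.76, 0, 0, 1, 0, 0, 0, 0.76, 0, 0, 1, 0, 0, 0, 0.12, 0, 0, 1])

```text
t: 11.6
eef_pos: [485.4, 162.1, 191.6]
orientation: [[0.028, 0.999, -0.024], [1.0, -0.028, -0.007], [-0.007, -0.023, -1.0]]
contact_force: [-0.2, -0.4, -0.2]
gripper_width: 85.6
finger_force: 0.0
```

```bash
python3 - <<'E'
from h import *
s=arm.read_state();print(s["eef_pos"],s["orientation"].round(3).tolist(),s["contact_force"],s["qpos"].round(1))
t=camera("top");d=camera("side");cv2.imwrite("pics/t4raw.png",t);cv2.imwrite("pics/s4raw.png",d)
o=np.hstack([cv2.resize(t[225:285,250:310],(400,400)),cv2.resize(d[165:245,220:300],(400,400))])
cv2.imwrite("pics/p4.png",o)
E
```

```text
[485.36148637 162.0698529  191.57396668] [[0.028, 0.999, -0.024], [1.0, -0.028, -0.007], [-0.007, -0.023, -1.0]] [-0.15266325 -0.36609177 -0.18629533] [10.8 16.5 99.1 -0.1 65.8 12.5]
```

View pics/p4.png

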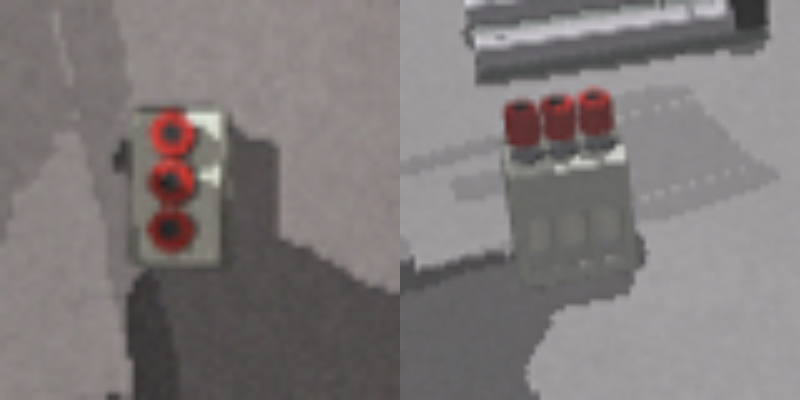

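The rack stands free and upright. In the left panel its caps are at (172,133), (171,183) and (170,231), and the block's top spans about (133..227,109..266).

```bash
python3 - <<'E'
from h import *
f=lambda q:np.array(q)/6.667+[250,225]-.5
p=ray("top",f([(133,109),(225,109),(228,266),(133,266)]),64);print(p.round(1).tolist(),p.mean(0))
print("caps",ray("top",f([(172,133),(171,183),(170,231)]),90).round(1).tolist())
im=cv2.imread("pics/t4raw.png").astype(int);m=im[...,2]>im[...,1]+50;m[:225]=0;m[285:]=0;m[:,:250]=0;m[:,310:]=0
ys,xs=np.nonzero(m);r=cv2.minAreaRect(np.c_[xs,ys].astype(np.float32));print(r,ray("top",[r[0]],88),ray("top",cv2.boxPoints(r),88).round(1).tolist())
g=lambda q:np.array(q)/5.+[220,165]-.5
print("side caps",ray("side",g([(522,107),(558,102),(595,96)])-[80,0],90).round(1).tolist())
E
```

```text
[[513.1, 96.2], [512.2, 62.6], [455.3, 62.5], [456.2, 96.9]] [484.19004632  79.53604459]
caps [[502.0, 80.3], [484.2, 80.9], [467.2, 81.5]]
((275.0, 251.5), (21.0, 6.0), 90.0) [[485.38818764  81.40379678]] [[510.6, 88.2], [510.2, 73.9], [460.4, 74.7], [460.8, 88.9]]
side caps [[468.0, 80.2], [484.5, 79.1], [501.7, 78.8]]
```

>>> drive_tool(deltas=[0, -0.41, -0.2, 0.05, -0.172, 0, 1, 0, -0.41, -0.2, 0, 0, 0.933, 1, 0, -0.41, -0.2, 0, 0, 0.933, 1, 0, -0.41, -0.2, 0, 0, 0.933, 1, 0, -0.41, -0.2, 0, 0, 0.933, 1, 0, -0.41, -0.2, 0, 0, 0.933, 1, 0, -0.41, -0.2, 0, 0, 0.933, 1, 0, -0.41, -0.2, 0, 0, 0.933, 1])

```text
t: 12.5
eef_pos: [485.2, 81.8, 149.7]
orientation: [[-0.779, 0.627, -0.0], [0.627, 0.779, -0.004], [-0.002, -0.003, -1.0]]
contact_force: [-0.3, -0.6, 0.0]
gripper_width: 85.2
finger_force: 0.0
```

>>> drive_tool(deltas=[0, 0, 0, 0, 0, 0.933, 1, 0, 0, 0, 0, 0, 0.933, 1, 0, 0, 0, 0, 0, 0.933, 1, 0, 0, 0, 0, 0, 0.933, 1, 0, 0, 0, 0, 0, 0.933, 1, 0, 0, 0, 0, 0, 0, 1, 0, 0, 0, 0, 0, 0, 1, 0, 0, 0, 0, 0, 0, 1])

```text
t: 13.3
eef_pos: [485.2, 81.6, 149.9]
orientation: [[-0.999, 0.035, 0.002], [0.035, 0.999, -0.002], [-0.002, -0.002, -1.0]]
contact_force: [-0.8, -0.4, 1.0]
gripper_width: 85.7
finger_force: 0.0
```

>>> drive_tool(deltas=[0, -0.06, -0.8, 0, 0, 0, 1, 0, 0, -0.8, 0, 0, 0, 1, 0, 0, -0.8, 0, 0, 0, 1, 0, 0, -0.8, 0, 0, 0, 1, 0, 0, -0.7, 0, 0, 0, 1, 0, 0, -0.6, 0, 0, 0, 1, 0, 0, -0.45, 0, 0, 0, 1, 0, 0, 0, 0, 0, 0, 1])

```text
t: 14.1
eef_pos: [484.2, 79.5, 25.0]
orientation: [[-0.999, 0.035, -0.001], [0.035, 0.999, -0.002], [0.001, -0.002, -1.0]]
contact_force: [1.0, -0.1, 0.0]
gripper_width: 85.7
finger_force: 0.0
```

>>> drive_tool(deltas=[0, 0, 0, 0, 0, 0, 0.8, 0, 0, 0, 0, 0, 0, 0.6, 0, 0, 0, 0, 0, 0, 0.5, 0, 0, 0, 0, 0, 0, 0.4, 0, 0, 0, 0, 0, 0, 0.3, 0, 0, 0, 0, 0, 0, 0.25, 0, 0, 0, 0, 0, 0, 0.25, 0, 0, 0, 0, 0, 0, 0.25], newtons=40)

```text
t: 14.9
eef_pos: [485.7, 79.6, 26.9]
orientation: [[-0.999, 0.034, 0.003], [0.034, 0.999, -0.001], [-0.003, -0.001, -1.0]]
contact_force: [-0.6, 0.7, 5.7]
gripper_width: 33.5
finger_force: 39.8
```

>>> drive_tool(deltas=[0, 0, 0.5, 0, 0, 0, 0.25, 0, 0, 0.5, 0, 0, 0, 0.25, 0, 0, 0.5, 0, 0, 0, 0.25, 0, 0.3, 0.5, 0, 0, 0, 0.25, 0.3, 0.85, 0, 0, 0, 0, 0.25, 0.3, 0.85, 0, 0, 0, 0, 0.25, 0.3, 0.85, 0, 0, 0, 0, 0.25, 0.3, 0.85, 0, 0, 0, 0, 0.25])

```text
t: 15.7
eef_pos: [515.1, 172.7, 76.1]
orientation: [[-0.999, 0.034, 0.002], [0.034, 0.999, -0.002], [-0.002, -0.002, -1.0]]
contact_force: [0.9, -0.8, -1.3]
gripper_width: 33.7
finger_force: 40.3
```

>>> drive_tool(deltas=[0.3, 0.85, 0, 0, 0, 0, 0.25, 0.3, 0.85, 0, 0, 0, 0, 0.25, 0.3, 0.85, 0, 0, 0, 0, 0.25, 0.3, 0.85, 0, 0, 0, 0, 0.25, 0.3, 0.85, 0, 0, 0, 0, 0.25, 0.3, 0.85, 0, 0, 0, 0, 0.25, 0, 0.544, 0, 0, 0, 0, 0.25, 0, 0, 0, 0, 0, 0, 0.25])

```text
t: 16.5
eef_pos: [559.8, 314.5, 75.9]
orientation: [[-0.999, 0.032, 0.002], [0.032, 0.999, -0.001], [-0.002, -0.001, -1.0]]
contact_force: [0.6, -1.5, -0.8]
gripper_width: 33.9
finger_force: 40.2
```

```bash
python3 - <<'E'
from h import *
s=arm.read_state();print(s["eef_pos"],s["orientation"].round(3).tolist(),s["contact_force"],s["gripper_width"])
t=camera("top");d=camera("side");cv2.imwrite("pics/t5raw.png",t)
o=np.hstack([cv2.resize(t[180:280,140:240],(400,400),interpolation=0),cv2.resize(d[100:200,210:310],(400,400))])
cv2.imwrite("pics/p5.png",o)
E
```

```text
[559.76800227 314.46130473  75.90033914] [[-0.999, 0.032, 0.002], [0.032, 0.999, -0.001], [-0.002, -0.001, -1.0]] [ 0.63687949 -1.52959622 -0.81000985] 33.850520641516944
```

View pics/p5.png

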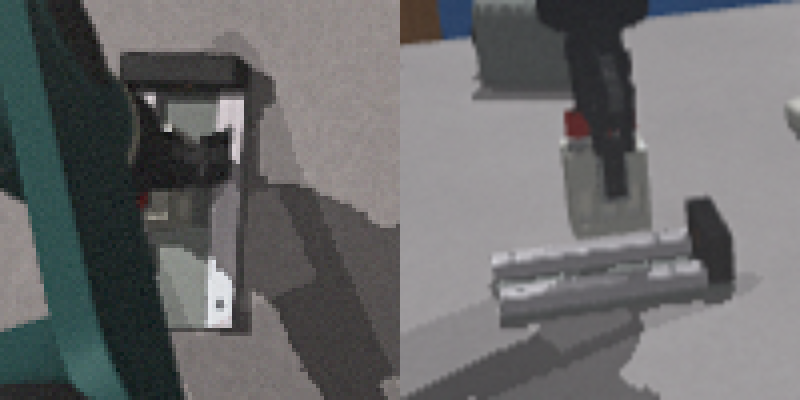

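The rack hangs over the lane, lengthwise and ahead of the stop. I'll lower partway and check the position reading.

>>> drive_tool(deltas=[0, -0.02, -0.25, 0, 0, 0, 0.25, 0, 0, -0.25, 0, 0, 0, 0.25, 0, 0, -0.25, 0, 0, 0, 0.25, 0, 0, -0.15, 0, 0, 0, 0.25, 0, 0, 0, 0, 0, 0, 0.25, 0, 0, 0, 0, 0, 0, 0.25, 0, 0, 0, 0, 0, 0, 0.25, 0, 0, 0, 0, 0, 0, 0.25])

```text
t: 17.4
eef_pos: [560.4, 312.8, 54.0]
orientation: [[-0.999, 0.034, 0.003], [0.034, 0.999, -0.001], [-0.003, -0.001, -1.0]]
contact_force: [0.0, 0.1, -1.4]
gripper_width: 33.5
finger_force: 40.2
```

```bash
python3 - <<'E'
from h import *
P=[]
for k in range(4):
    t=camera("top");P.append(arm.read_state()["eef_pos"])
print(np.round(P,1).tolist(),np.mean(P,0))
# rack white top-face/back bits vs lane: right rail visible edge rows
i=t.astype(int)
for y in (234,238,242,246,258):print(y,[int(v) for v in i[y,172:205].mean(1)])
E
```

```text
[[560.4, 312.8, 54.0], [560.4, 312.7, 54.0], [560.4, 312.7, 53.9], [560.3, 312.7, 53.9]] [560.35479194 312.72970859  53.95123662]
234 [37, 37, 31, 31, 31, 32, 45, 93, 92, 90, 96, 117, 120, 66, 69, 80, 84, 85, 67, 61, 69, 122, 113, 113, 117, 120, 118, 91, 63, 60, 84, 81, 81]
238 [38, 42, 35, 35, 35, 35, 36, 53, 75, 78, 79, 73, 75, 79, 77, 75, 79, 73, 76, 73, 82, 118, 114, 114, 119, 122, 119, 65, 62, 76, 83, 84, 83]
242 [36, 32, 32, 35, 39, 32, 38, 37, 78, 149, 143, 140, 144, 147, 143, 136, 89, 70, 69, 74, 94, 120, 117, 115, 119, 123, 120, 57, 56, 85, 85, 83, 83]
246 [31, 34, 27, 32, 36, 36, 38, 36, 37, 87, 143, 141, 139, 140, 141, 141, 139, 139, 139, 151, 195, 149, 109, 115, 121, 121, 122, 62, 61, 84, 86, 81, 83]
258 [36, 36, 28, 38, 40, 36, 42, 29, 34, 29, 31, 42, 82, 117, 119, 138, 139, 139, 136, 149, 231, 222, 220, 202, 207, 197, 54, 56, 56, 63, 71, 123, 116]
```

>>> drive_tool(deltas=[0, 0.01, -0.14, 0, 0, 0, 0.25, 0, 0, -0.14, 0, 0, 0, 0.25, 0, 0, -0.14, 0, 0, 0, 0.25, 0, 0, -0.14, 0, 0, 0, 0.25, 0, 0, -0.06, 0, 0, 0, 0.25, 0, 0, -0.04, 0, 0, 0, 0.25, 0, 0, 0, 0, 0, 0, 0.25, 0, 0, 0, 0, 0, 0, 0.25])

```text
t: 18.4
eef_pos: [560.3, 312.9, 37.3]
orientation: [[-0.999, 0.034, 0.002], [0.034, 0.999, -0.001], [-0.002, -0.001, -1.0]]
contact_force: [0.2, -0.2, -1.3]
gripper_width: 33.5
finger_force: 40.2
```

>>> drive_tool(deltas=[0, 0, -0.03, 0, 0, 0, 0.25, 0, 0, -0.03, 0, 0, 0, 0.25, 0, 0, -0.02, 0, 0, 0, 0.25, 0, 0, -0.02, 0, 0, 0, 0.25, 0, 0, 0, 0, 0, 0, 0.25, 0, 0, 0, 0, 0, 0, 0.25, 0, 0, 0, 0, 0, 0, 0.25, 0, 0, 0, 0, 0, 0, 0.25])

```text
t: 19.2
eef_pos: [560.2, 312.9, 34.9]
orientation: [[-0.999, 0.034, 0.002], [0.034, 0.999, -0.001], [-0.002, -0.001, -1.0]]
contact_force: [-1.5, -0.8, 3.3]
gripper_width: 33.3
finger_force: 40.7
```

>>> drive_tool(deltas=[0.14, -0.005, 0, 0, 0, 0, 0.25, 0.14, -0.005, 0, 0, 0, 0, 0.25, 0.14, -0.005, 0, 0, 0, 0, 0.25, 0.14, -0.005, 0, 0, 0, 0, 0.25, 0.14, -0.005, 0, 0, 0, 0, 0.25, 0.14, -0.005, 0, 0, 0, 0, 0.25, 0.14, -0.005, 0, 0, 0, 0, 0.25, 0.1, -0.004, 0, 0, 0, 0, 0.25])

```text
t: 20.0
eef_pos: [586.2, 312.0, 34.9]
orientation: [[-0.999, 0.034, 0.0], [0.034, 0.999, -0.001], [-0.0, -0.001, -1.0]]
contact_force: [-5.2, 0.6, 7.3]
gripper_width: 33.2
finger_force: 41.0
```

>>> drive_tool(deltas=[0.04, -0.001, 0, 0, 0, 0, 0.25, 0.04, -0.001, 0, 0, 0, 0, 0.25, 0.04, -0.001, 0, 0, 0, 0, 0.25, 0.04, -0.001, 0, 0, 0, 0, 0.25, 0.03, -0.001, 0, 0, 0, 0, 0.25, 0, 0, 0, 0, 0, 0, 0.25, 0, 0, 0, 0, 0, 0, 0.25, 0, 0, 0, 0, 0, 0, 0.25])

```text
t: 20.8
eef_pos: [591.0, 311.9, 35.0]
orientation: [[-0.999, 0.034, 0.0], [0.034, 0.999, -0.001], [-0.0, -0.001, -1.0]]
contact_force: [-4.3, 0.7, 5.1]
gripper_width: 33.7
finger_force: 41.0
```

>>> drive_tool(deltas=[0.03, -0.001, 0.01, 0, 0, 0, 0.25, 0, 0, 0, 0, 0, 0, 0.25, 0.03, -0.001, 0, 0, 0, 0, 0.25, 0, 0, 0, 0, 0, 0, 0.25, 0.03, -0.001, 0, 0, 0, 0, 0.25, 0, 0, 0, 0, 0, 0, 0.25, 0, 0, 0, 0, 0, 0, 0.25, 0, 0, 0, 0, 0, 0, 0.25])

```text
t: 21.6
eef_pos: [594.3, 311.7, 34.9]
orientation: [[-0.999, 0.034, 0.002], [0.034, 0.999, -0.001], [-0.002, -0.001, -1.0]]
contact_force: [-2.5, 1.0, 2.5]
gripper_width: 33.5
finger_force: 40.7
```

>>> drive_tool(deltas=[0.03, -0.001, 0, 0, 0, 0, 0.25, 0, 0, 0, 0, 0, 0, 0.25, 0.03, -0.001, 0, 0, 0, 0, 0.25, 0, 0, 0, 0, 0, 0, 0.25, 0, 0, 0, 0, 0, 0, 0.25, 0, 0, 0, 0, 0, 0, 0.25, 0, 0, 0, 0, 0, 0, 0.25, 0, 0, 0, 0, 0, 0, 0.25])

```text
t: 22.4
eef_pos: [594.3, 311.7, 34.9]
orientation: [[-0.999, 0.034, -0.0], [0.034, 0.999, -0.002], [0.0, -0.002, -1.0]]
contact_force: [-6.9, 1.0, 6.5]
gripper_width: 33.5
finger_force: 41.2
```

>>> drive_tool(deltas=[0.03, -0.001, 0, 0, 0, 0, 0.25, 0, 0, 0, 0, 0, 0, 0.25, 0.02, -0.001, 0, 0, 0, 0, 0.25, 0, 0, 0, 0, 0, 0, 0.25, 0, 0, 0, 0, 0, 0, 0.25, 0, 0, 0, 0, 0, 0, 0.25, 0, 0, 0, 0, 0, 0, 0.25, 0, 0, 0, 0, 0, 0, 0.25])

```text
t: 23.2
eef_pos: [594.4, 311.6, 35.0]
orientation: [[-0.999, 0.034, -0.002], [0.034, 0.999, -0.002], [0.002, -0.002, -1.0]]
contact_force: [-9.9, 1.5, 8.9]
gripper_width: 33.8
finger_force: 41.5
```

>>> drive_tool(deltas=[-0.05, 0.002, 0, 0, 0, 0, 0.25, 0, 0, 0, 0, 0, 0, 0.25, 0, 0, 0, 0, 0, 0, 0.42, 0, 0, 0, 0, 0, 0, 0.45, 0, 0, 0, 0, 0, 0, 0.5, 0, 0, 0, 0, 0, 0, 0.6, 0, 0, 0, 0, 0, 0, 0.7, 0, 0, 0, 0, 0, 0, 0.7])

```text
t: 24.0
eef_pos: [595.9, 311.6, 34.9]
orientation: [[-0.999, 0.034, 0.002], [0.034, 0.999, -0.001], [-0.002, -0.001, -1.0]]
contact_force: [-0.1, -0.1, -0.2]
gripper_width: 60.0
finger_force: 0.0
```

>>> drive_tool(deltas=[0, 0, 0.3, 0, 0, 0, 0.7, 0, 0, 0.5, 0, 0, 0, 0.7, 0, 0, 0.8, 0, 0, 0, 0.7, 0, 0, 0.8, 0, 0, 0, 0.7, 0, 0, 0.8, 0, 0, 0, 0.7, 0, 0, 0.8, 0, 0, 0, 0.7, -0.6, 0, 0.8, 0, 0, 0, 0.7, -0.6, -0.2, 0.8, 0, 0, 0, 0.7])

```text
t: 24.8
eef_pos: [566.0, 307.1, 177.2]
orientation: [[-0.999, 0.034, 0.004], [0.034, 0.999, -0.0], [-0.004, -0.0, -1.0]]
contact_force: [-0.4, 0.3, 0.2]
gripper_width: 60.1
finger_force: 0.0
```

>>> drive_tool(deltas=[-0.5, -0.9, 0, 0, 0, 0, 0.7, -0.5, -0.9, 0, 0, 0, 0, 0.7, -0.5, -0.9, 0, 0, 0, 0, 0.7, -0.5, -0.9, 0, 0, 0, 0, 0.7, 0, -0.9, 0, 0, 0, 0, 0.7, 0, -0.9, 0, 0, 0, 0, 0.7, 0, -0.9, 0, 0, 0, 0, 0.7, 0, -0.9, 0, 0, 0, 0, 0.7])

```text
t: 25.6
eef_pos: [516.0, 125.8, 176.4]
orientation: [[-0.999, 0.034, 0.004], [0.034, 0.999, -0.001], [-0.004, -0.001, -1.0]]
contact_force: [0.3, -0.0, 0.4]
gripper_width: 59.5
finger_force: 0.0
```

```bash
python3 - <<'E'
from h import *
t=camera("top");d=camera("side")
o=np.hstack([cv2.resize(t[180:280,140:240],(400,400),interpolation=0),cv2.resize(d[100:200,210:310],(400,400))])
cv2.imwrite("pics/p6.png",o)
i=t.astype(int);m=i[...,2]>i[...,1]+50;m[:180]=0;m[280:]=0;m[:,:140]=0;m[:,240:]=0
ys,xs=np.nonzero(m);r=cv2.minAreaRect(np.c_[xs,ys].astype(np.float32));print(r,ray("top",[r[0]],96))
print(arm.read_state()["eef_pos"])
E
```

```text
((174.5, 210.0), (16.0, 1.0), 90.0) [[590.65811217 320.22854119]]
[515.99308996 124.56286279 176.19380658]
```

View pics/p6.png

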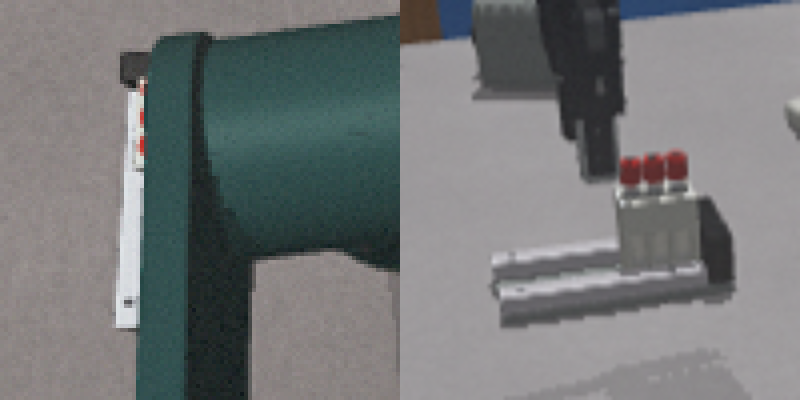

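The rack stands upright in the lane against the stop, with its caps at about (652,168) in the right panel. The arm hides part of it from the top camera, so I'll clear the arm for one numeric check.

>>> drive_tool(deltas=[0, -0.9, 0, 0, 0, 0, 0.7, 0, -0.9, 0, 0, 0, 0, 0.7, 0, -0.9, 0, 0, 0, 0, 0.7, 0, -0.9, 0, 0, 0, 0, 0.7, 0, -0.9, 0, 0, 0, 0, 0.7, 0, -0.9, 0, 0, 0, 0, 0.7, 0, -0.9, 0, 0, 0, 0, 0.7, 0, -0.9, 0, 0, 0, 0, 0.7])

```text
t: 26.5
eef_pos: [516.3, -53.6, 175.9]
orientation: [[-0.999, 0.034, 0.004], [0.034, 0.999, -0.001], [-0.004, -0.001, -1.0]]
contact_force: [-0.0, 0.1, -0.9]
gripper_width: 60.0
finger_force: 0.0
```

```bash
python3 - <<'E'
from h import *
t=camera("top")
o=np.hstack([cv2.resize(t[180:280,140:240],(600,600),interpolation=0)])
cv2.imwrite("pics/p7.png",o)
i=t.astype(int);m=i[...,2]>i[...,1]+50;m[:180]=0;m[280:]=0;m[:,:140]=0;m[:,240:]=0
ys,xs=np.nonzero(m);r=cv2.minAreaRect(np.c_[xs,ys].astype(np.float32));print(r,ray("top",[r[0]],88))
E
```

```text
((178.0, 209.0), (20.0, 6.0), 90.0) [[594.05990068 313.94599947]]
```

View pics/p7.png

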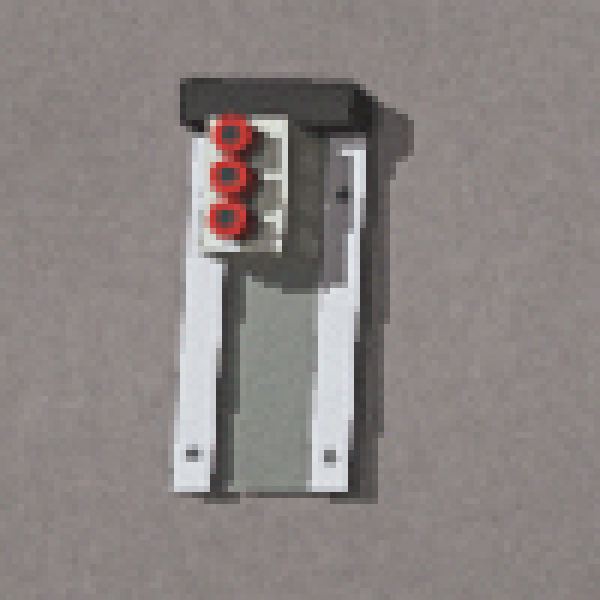

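The rack stands in the lane with its caps at about (230,175), touching the stop. The measured centre is (594,313), against an expected home of (593.3,311.8). I'm handing the job in.

```bash
python3 -c "
from station import arm
print(arm.job_done())"
```

```text
the job is handed in; nothing more can be done
None
```

The toppled rack was stood up on the bench and released, then gripped again, set lengthwise in the empty lane and pushed home against the stop with about 10 N; it stands there upright, and the job was handed in at about 26.5 s.

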